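# Raise the worktop pop-up socket and hold it fully up

## Robot

A 6-joint arm with a two-finger parallel gripper is mounted at the origin on the work surface. World frame = base frame: x ahead of the robot, y to its left, z up, the work surface at z = 0. Lengths are in m, angles in rad, forces in N, time in s.
With the tool pointing down it reaches from about 0.4 to 0.925 m from the base axis. Payload 3.4 kg.
Tool frame: the origin (TCP) lies midway between the tips of the shut fingers; the grasp point (between the pads) lies 19 mm behind it; z points along the fingers, y is the line along which they close (so a half turn about z gives the same grasp; the last joint's range is limited). The gripper opens to 85 mm and grips with 20 to 120 N. Pads are 22 mm wide; open, the fingers measure 114 mm over their backs; the gripper's body (76 mm by 85 mm) begins 54 mm behind the grasp point. The pads swing forward as they close: fully open they stand 13 mm farther back than shut.
Start: joints at [-1.2, 0.307, 1.506, -0, 1.328, -0.073], TCP at [0.247, -0.519, 0.231] pointing down, gripper open.
Joint ranges: [-3.12, 3.12], [-1.05, 2.28], [0.14, 2.33], [-1.42, 4.57], [0.1, 2.73], [-2.68, 2.68]. Speed limits (rad/s): [2.57, 2.57, 3.14, 3.14, 3.14, 3.14].

## Interface

Orientations are given as a unit quaternion [x, y, z, w].
In Python, from station import manip gives the robot as it stands.
- The arm moves only by the tool apply_moves, never from a script. Its argument "motion" is a list of rows, each an object of numbers: "dx", "dy", "dz": the shift along the tool's x, y, z in cm; "rx", "ry", "rz": the turn, a rotation vector about the tool's x, y, z in degrees; "grip": the closure, from -1 (fully open) to 1 (shut). A call has 1 to 12 rows; each row shifts and turns the commanded pose from where the row before left it, along the tool's axes as they then stand; what a row does not reach is not made up. A row lasts 1/12 s, in which the tool goes at most 41.7 mm and 7.16 degrees, less where a joint would pass 70% of its speed; a pose out of reach is approached as far as the arm can. A call with a gripper value outside its range is refused whole. The fingers move at their own pace and stop on an object; the grip force is fixed at half the most. Time passes only in rows, so rows that do not move let the fingers close. It gives the time, the measured TCP pose, the force, the opening and the grip force at its end, in the units of the state.
- manip.observe(): the state, without advancing time (a new reading comes with each control period).
- manip.get_image(name): name is "side" or "top" or "wrist"; returns a dict with "image" (480x640x3 uint8, red, green, blue), "vertical_fov" (degrees; the focal length in pixels is half the picture's height over the tangent of half this angle, whatever the lens; pixels are square), "cx", "cy" (the principal point, pixels), "position" and "rotation" of the camera in the world. Camera axes: x right, y down, z forward; pixel columns grow to the right and rows downward; lengths in m; the calibration is good to about 2 mm. A picture is of the moment at which its call begins. There is no depth.
- manip.hand_in(): hands the job in; it is judged then, once.
Trained networks look in a picture, given as the dict that the camera call returned (one of the last four; its "shot" number tells which), for a name from the list of things; names that differ only in an ending like _2 or _b are one class to them, and where a whole thing is asked for, a point or a joint stands for the part that bears it (a point fixed in the world has none). Each returns a list of dicts, best first, with "p" (0 to 1); they miss things now and then, are a little off and sometimes report something else, mostly with a low value. They report only what shows in the picture. A call takes as long as a camera call. They do not tell look-alikes from the thing itself.
- manip.boxes_of(target, picture): "at" ([x, y, z] in m, in world coordinates, good to about 4 mm: the middle of the surface that is visible of it).
- manip.silhouettes(target, picture): "mask" (480x640 bool, what is visible of it).
- manip.place_of(target, picture): "at" ([x, y, z] in m, in world coordinates, good to about 4 mm: a listed point, or the origin of a listed thing).
The state is a dict: "time": time; "joints": joint angles; "dq": joint speeds; "effort": joint torques, N m; "tcp_pos": TCP position; "tool_rot": TCP orientation; "contact_force": force on the tool from outside, world axes, zero at the start; "torque": the same for the moment, N m; "width": finger opening in m; "grip_force": force on a finger pad.
Only numpy, scipy, OpenCV 4.12 (cv2) and the standard library are available. Lean on these libraries where they do the work, as an engineer would, in place of code of your own. Each camera call takes 0.05 s, during which the arm holds its last target. There are 200 camera calls.

## Task

The tall pepper mill has been left standing on the lid of the pop-up socket in the worktop: stand it upright on a free part of the chopping board. Then press the round release button beside the lid so that the socket tower springs up to its first stop, take the tower by its top section and pull it straight up to its second stop, as far as it goes; it has no catch there and sinks back if let go, so finish while still gripping it and holding it fully up. Leave the other things on the worktop and the board where they stand.

Things in the scene. Friction and masses are not known exactly. Their poses are not given: they have to be found in the camera images.
- popup: fixed steel plate of the pop-up socket, 92 (x) by 178 (y) by 6 thick, on the worktop. Origin: on the worktop under the centre of the round lid (tower axis), z up; the plate reaches 46 to its +y and 132 to its -y; the release button is 95 from the origin along -y. The tower: a steel head, diameter 56, inside a dark sleeve, diameter 68, top 8 above the worktop when down
- head_top (a point): centre of the flat top (lid) of the tower's inner head; 11 above the worktop when down, 61 at the first stop, 131 at the second stop. The head is a smooth straight steel cylinder, diameter 56; at and above the first stop its upper 53 are clear of the sleeve and can be gripped from above across any diameter
- head (a joint): how far the inner head has risen out of the sleeve, m: 0 down (latched) to 0.05. Pressing the button frees its latch and a spring lifts it to 0.05 in under 1 s (the first stop), where it stays by the spring alone
- sleeve (a joint): how far the sleeve has risen out of the worktop, m: 0 down to 0.07 (the second stop, a hard stop). The sleeve is drawn up by pulling the head on beyond its first stop; lifting both takes about 7 N plus a little drag that grows with speed; let go, it sinks back
- release (a joint): how far the release button is pressed, m: 0 up to 0.006 fully down; it frees the latch at about 0.0045 and springs back. Fully down takes about 5 N
- release_top (a point): centre of the top face of the release button, a steel round button of diameter 28 in a dark round housing of diameter 44; its top is 28 above the worktop when up, 22 when fully down; the housing's top is at 18. It is pressed straight down
- tall_mill: the tall pepper mill, dark wood, round, 155 tall, upright on the lid, about 0.2 to 0.4 kg. Foot diameter 50 up to 12, narrowing to a straight barrel of diameter 44 from 26 to 143 above its foot, steel crown on top. Origin: centre of its underside; z along its axis
- board: light wooden chopping board, fixed, 260 (its x) by 180 (its y) by 18 thick. Origin: centre of its underside; the ramekin stands on its +x half, the -x half is free
- short_mill: shorter dark wooden mill, diameter 50, 105 tall, standing, a bystander to be left alone. Origin: middle of its underside
- ramekin: small white ceramic bowl, rim diameter 72, 40 tall, standing on the far half of the board, a bystander to be left alone. Origin: middle of its underside
- mug: blue ceramic mug, diameter 80, 95 tall, standing, a bystander to be left alone. Origin: middle of its underside
- oil: green glass oil bottle, diameter 60, 200 tall, standing, a bystander to be left alone. Origin: middle of its underside
- jar: clear storage jar with steel cap, diameter 84, 120 tall, standing, a bystander to be left alone. Origin: middle of its underside
- spoon: light wooden spoon lying flat on the right, a bystander to be left alone. Origin: under the middle of the spoon
Mind the look-alikes: they are no part of the job. What is shaped like the tall_mill but blue or yellow is not meant.

How it is judged:
On the way, in this order (a step that is already met when the one before it is completed fails the run):
1. the tall mill stands upright on the board, let go and at rest, with the tower still down (x of tall_mill in the frame of board between -0.125 and 0.125 m and y of tall_mill in the frame of board between -0.085 and 0.085 m and z of tall_mill in the frame of board between 0.014 and 0.023 m and angle between tall_mill's own z axis and vertical below 0.12 rad and linear speed of tall_mill below 0.03 m/s and contact force between the fingers and tall_mill below 0.3 N and value of joint head below 0.01 m), for 0.2 s.
2. the release button is pressed (value of joint release above 0.003 m).
3. the tower is pulled up to its second stop (value of joint head above 0.045 m and value of joint sleeve above 0.064 m), for 0.2 s.
At the end, for the whole second after the job is handed in: Ends holding: fingers grip the tower (over 3 N), head at least 45 mm out of the sleeve and sleeve at least 64 mm out of the worktop (stops at 50 and 70), still; the tall mill stands upright, released and at rest on the board, its centre 5 mm or more inside the edge (all of step 3 and velocity of joint sleeve between -0.02 and 0.02 m/s and contact force between the fingers and popup above 3 N and x of tall_mill in the frame of board between -0.125 and 0.125 m and y of tall_mill in the frame of board between -0.085 and 0.085 m and z of tall_mill in the frame of board between 0.014 and 0.023 m and angle between tall_mill's own z axis and vertical below 0.12 rad and linear speed of tall_mill below 0.03 m/s and contact force between the fingers and tall_mill below 0.3 N); the arm keeps its last pose, push and grip.
It fails at once if the tall mill tips over (angle between tall_mill's own z axis and vertical above 0.7 rad).
It fails at once if a bystander is pushed more than 30 mm from its place (distance of any of short_mill, ramekin, mug, oil, jar, spoon from where it was at the start of the episode above 0.03 m).
It fails at once if a standing bystander is tipped (angle between any of short_mill, ramekin, mug, oil, jar's own z axis and vertical above 0.5 rad).
It also fails if it takes over 61 s, if anything falls off the work surface, if the arm or the gripper's body presses on something with over 40 N, if the wrist force passes 120 N, or if a joint passes its speed limit or range.

## Working session

There is one attempt and no reset: what is moved stays moved. The work goes in short steps, Python scripts to look and compute and a tool call to move; the robot and the scene stay as the last step left them, time stands still between calls to the robot, and variables do not carry over. Pictures are saved under pics/ and viewed, at most 10 in all, crops included, and the job is handed in when it is done.

Besides the shell and the picture viewer there is one more tool, called after ">>>" by a JSON object that holds its "fn" and its "kwargs", one argument or row to a line. apply_moves: Moves the arm, as the interface text tells. Its arguments: {"type":"object","properties":{"motion":{"type":"array"}},"required":["motion"]}

```bash
mkdir -p pics; cat > h.py <<'E'
from station import manip
import cv2, numpy as np
def save(p,n): cv2.imwrite('pics/'+n, cv2.cvtColor(p['image'],cv2.COLOR_RGB2BGR))
def find(names,p):
    for n in names:
        for r in manip.place_of(n,p)[:3]: print(n, np.round(r['at'],3), round(r['p'],2))
E
python3 - <<'E'
from h import *
s=manip.observe(); print(s['tcp_pos'],s['tool_rot'],s['time'])
p=manip.get_image('top'); save(p,'t1.png')
find(['popup','head_top','release_top','tall_mill','board','short_mill','ramekin','mug','oil','jar'],p)
q=manip.get_image('side'); save(q,'s1.png')
find(['popup','tall_mill','board','release_top','ramekin'],q)
print(manip.observe()['time'])
E
```

```text
[ 0.246598   -0.51865978  0.23037941] [ 9.75481332e-01  2.20079753e-01 -1.58300404e-04 -1.02409688e-03] 0.0
popup [0.553 0.18  0.004] 0.56
release_top [0.516 0.088 0.024] 0.57
release_top [ 0.608 -0.461 -0.   ] 0.18
tall_mill [0.55  0.177 0.015] 0.87
tall_mill [0.583 0.321 0.004] 0.83
tall_mill [0.667 0.256 0.006] 0.66
board [ 0.583 -0.178 -0.001] 0.9
board [ 0.423 -0.452 -0.001] 0.17
short_mill [ 0.785  0.007 -0.   ] 0.65
ramekin [ 0.66  -0.197  0.02 ] 0.89
ramekin [ 0.611 -0.462 -0.002] 0.43
mug [0.632 0.455 0.007] 0.83
oil [ 0.607 -0.464 -0.   ] 0.78
jar [ 0.404  0.445 -0.   ] 0.85
jar [0.552 0.178 0.013] 0.58
popup [ 0.552  0.182 -0.   ] 0.76
tall_mill [0.551 0.177 0.012] 0.84
tall_mill [ 0.714  0.111 -0.004] 0.73
tall_mill [ 0.408  0.442 -0.002] 0.68
board [ 0.584 -0.175  0.002] 0.65
release_top [0.516 0.086 0.03 ] 0.49
ramekin [ 0.662 -0.198  0.013] 0.63
0.85
```

View pics/t1.png

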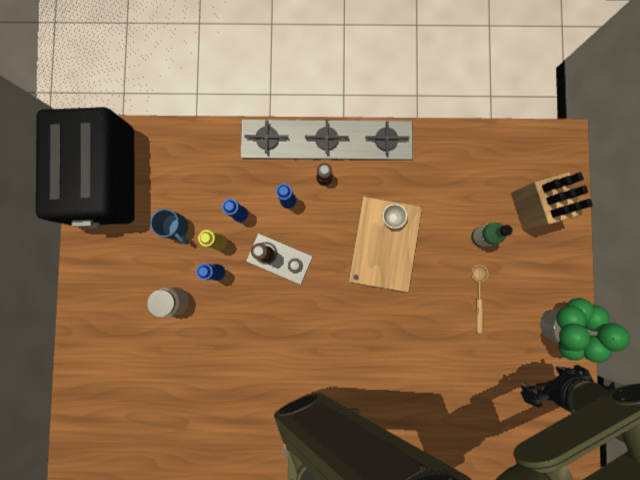

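View pics/s1.png

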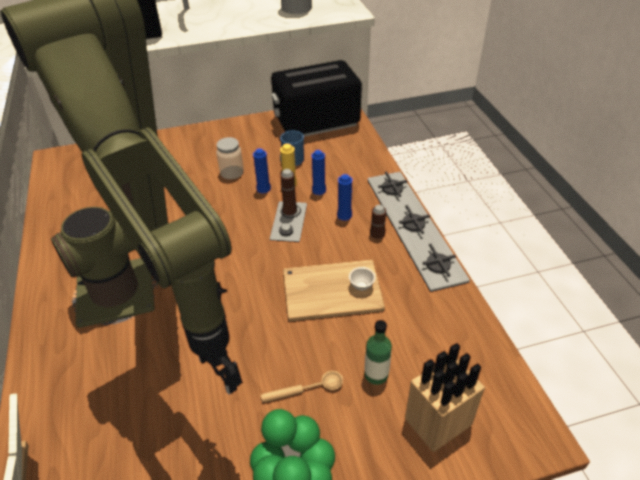

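The top view shows the dark mill on the plate's lid at about (262,252), with the button at (295,265). Blue mills are at (285,195), (235,210) and (210,271), and a yellow one is at (207,240). The board's left half, around (380,265), is free and the ramekin is at (395,216). The side view agrees.

```bash
python3 - <<'E'
from h import *
for n in ('top','side'):
    p=manip.get_image(n)
    for r in manip.place_of('tall_mill',p): print(n,np.round(r['at'],3), round(r['p'],2))
    ms=manip.silhouettes('board',p)[0]
    c=cv2.boxPoints(cv2.minAreaRect(np.argwhere(ms['mask'])[:,::-1].astype(np.float32)))
    f=240/np.tan(np.radians(p['vertical_fov']/2)); R=np.array(p['rotation']); P=np.array(p['position'])
    if n=='top':
        for u,v in c:
            d=R@np.array([(u-p['cx'])/f,(v-p['cy'])/f,1]); print('corner',np.round((P+d*(0.018-P[2])/d[2])[:2],3))
E
```

```text
top [0.495 0.327 0.002] 0.88
top [0.549 0.179 0.014] 0.84
top [0.585 0.324 0.005] 0.78
top [0.667 0.258 0.001] 0.64Traceback (most recent call last):
  File "<stdin>", line 10, in <module>
ValueError: matmul: Input operand 1 has a mismatch in its core dimension 0, with gufunc signature (n?,k),(k,m?)->(n?,m?) (size 3 is different from 4)
```

>>> {"fn": "apply_moves", "kwargs": {
  "motion": [
    {"dx": 2.5,"dy": -2.2,"dz": -0.4,"grip": -1},
    {"dx": 2.5,"dy": -2.2,"dz": -0.4,"grip": -1},
    {"dx": 2.5,"dy": -2.2,"dz": -0.4,"grip": -1},
    {"dx": 2.5,"dy": -2.2,"dz": -0.4,"grip": -1},
    {"dx": 2.5,"dy": -2.2,"dz": -0.4,"grip": -1},
    {"dx": 2.5,"dy": -2.2,"grip": -1},
    {"dx": 2.5,"dy": -2.2,"grip": -1},
    {"dx": 2.5,"dy": -2.2,"grip": -1},
    {"dx": 2.5,"dy": -2.2,"grip": -1},
    {"dx": 2.5,"dy": -2.2,"grip": -1},
    {"dx": 2.5,"dy": -2.2,"grip": -1},
    {"dx": 2.5,"dy": -2.2,"grip": -1}
  ]
}}

```text
invalid input at $.motion[0]: expected keys dx, dy, dz, rx, ry, rz, grip
```

>>> {"fn": "apply_moves", "kwargs": {
  "motion": [
    {"dx": 2.5,"dy": -2.2,"dz": -0.4,"rx": 0,"ry": 0,"rz": 0,"grip": -1},
    {"dx": 2.5,"dy": -2.2,"dz": -0.4,"rx": 0,"ry": 0,"rz": 0,"grip": -1},
    {"dx": 2.5,"dy": -2.2,"dz": -0.4,"rx": 0,"ry": 0,"rz": 0,"grip": -1},
    {"dx": 2.5,"dy": -2.2,"dz": -0.4,"rx": 0,"ry": 0,"rz": 0,"grip": -1},
    {"dx": 2.5,"dy": -2.2,"dz": -0.4,"rx": 0,"ry": 0,"rz": 0,"grip": -1},
    {"dx": 2.5,"dy": -2.2,"dz": 0,"rx": 0,"ry": 0,"rz": 0,"grip": -1},
    {"dx": 2.5,"dy": -2.2,"dz": 0,"rx": 0,"ry": 0,"rz": 0,"grip": -1},
    {"dx": 2.5,"dy": -2.2,"dz": 0,"rx": 0,"ry": 0,"rz": 0,"grip": -1},
    {"dx": 2.5,"dy": -2.2,"dz": 0,"rx": 0,"ry": 0,"rz": 0,"grip": -1},
    {"dx": 2.5,"dy": -2.2,"dz": 0,"rx": 0,"ry": 0,"rz": 0,"grip": -1},
    {"dx": 2.5,"dy": -2.2,"dz": 0,"rx": 0,"ry": 0,"rz": 0,"grip": -1},
    {"dx": 2.5,"dy": -2.2,"dz": 0,"rx": 0,"ry": 0,"rz": 0,"grip": -1}
  ]
}}

```text
time: 2.0
tcp_pos: [0.4048, -0.1505, 0.2516]
tool_rot: [0.976, 0.22, 0.0, 0.0]
contact_force: [0.3, 1.0, -0.6]
width: 0.0853
grip_force: 0.0
```

>>> {"fn": "apply_moves", "kwargs": {
  "motion": [
    {"dx": 2.5,"dy": -2.2,"dz": 0,"rx": 0,"ry": 0,"rz": 0,"grip": -1},
    {"dx": 2.5,"dy": -2.2,"dz": 0,"rx": 0,"ry": 0,"rz": 0,"grip": -1},
    {"dx": 2.5,"dy": -2.2,"dz": 0,"rx": 0,"ry": 0,"rz": 0,"grip": -1},
    {"dx": 2.5,"dy": -2.2,"dz": 0,"rx": 0,"ry": 0,"rz": 0,"grip": -1},
    {"dx": 2.5,"dy": -2.2,"dz": 0,"rx": 0,"ry": 0,"rz": 0,"grip": -1},
    {"dx": 2.5,"dy": -2.2,"dz": 0,"rx": 0,"ry": 0,"rz": 0,"grip": -1},
    {"dx": 2.5,"dy": -2.2,"dz": 0,"rx": 0,"ry": 0,"rz": 0,"grip": -1},
    {"dx": 2.5,"dy": -2.2,"dz": 0,"rx": 0,"ry": 0,"rz": 0,"grip": -1},
    {"dx": 2.5,"dy": -2.0,"dz": 0,"rx": 0,"ry": 0,"rz": 0,"grip": -1},
    {"dx": 2.0,"dy": -1.8,"dz": 0,"rx": 0,"ry": 0,"rz": 0,"grip": -1},
    {"dx": 0,"dy": 0,"dz": 0,"rx": 0,"ry": 0,"rz": 0,"grip": -1},
    {"dx": 0,"dy": 0,"dz": 0,"rx": 0,"ry": 0,"rz": 0,"grip": -1}
  ]
}}

```text
time: 3.0
tcp_pos: [0.5341, 0.1476, 0.2509]
tool_rot: [0.975, 0.221, -0.0, 0.0]
contact_force: [-0.2, -0.6, -0.4]
width: 0.0854
grip_force: 0.0
```

```bash
cat >> h.py <<'E'
def go(x,y,z):
    "offset to a world TCP goal, in tool cm"
    from scipy.spatial.transform import Rotation as Ro
    s=manip.observe(); d=np.array([x,y,z])-s['tcp_pos']
    print('t',round(s['time'],2),'tcp',np.round(s['tcp_pos'],4),'j',np.round(s['joints'],2),'tool cm',np.round(Ro.from_quat(s['tool_rot']).inv().apply(d)*100,2))
E
python3 - <<'E'
from h import *
p=manip.get_image('wrist'); save(p,'w1.png')
find(['tall_mill','popup','release_top'],p)
go(.550,.178,.15)
p=manip.get_image('top'); print(p['rotation'],p['position'])
E
```

```text
tall_mill [ 0.712  0.11  -0.002] 0.95
tall_mill [ 0.67   0.259 -0.001] 0.83
tall_mill [ 0.494  0.322 -0.002] 0.8
popup [0.548 0.176 0.01 ] 0.61
release_top [ 0.407  0.447 -0.003] 0.73
release_top [0.514 0.09  0.028] 0.71
t 3.2 tcp [0.5332 0.1453 0.2513] j [ 0.19  0.26  1.52 -0.    1.36  1.32] tool cm [ 2.92 -2.23 10.12]
[ 0.71007087 -0.70307799  0.02614073 -0.02823763] [ 4.84595062e-01 -2.53029988e-05  1.34073027e+00]
```

View pics/w1.png

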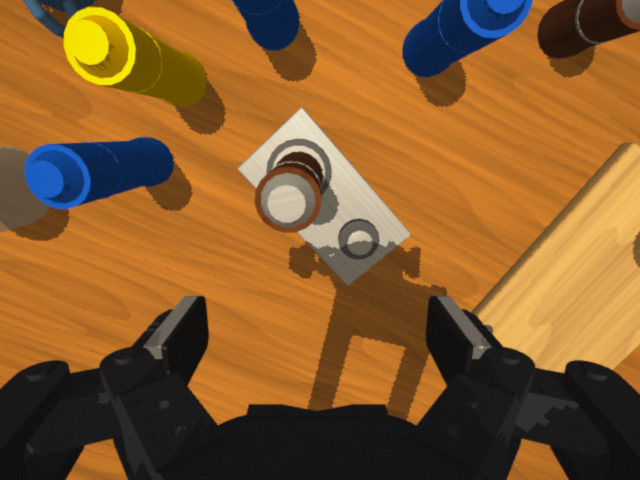

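The wrist view shows the mill's crown at (287,203) on the lid, the button at (360,239), and nothing close on either side of the mill.

```bash
cat >> h.py <<'E'
def ray(p,u,v,z):
    from scipy.spatial.transform import Rotation as Ro
    f=240/np.tan(np.radians(p['vertical_fov']/2)); P=np.array(p['position'])
    d=Ro.from_quat(p['rotation']).apply([(u-p['cx'])/f,(v-p['cy'])/f,1]); return np.round(P+d*(z-P[2])/d[2],4)
E
python3 - <<'E'
from h import *
p=manip.get_image('wrist')
print('crown',ray(p,287,203,.166),'button',ray(p,360,239,.028),'lid ring',ray(p,299,166,.008))
go(.55,.178,.15)
t=manip.get_image('top')
for u,v in [(364,197),(421,206),(409,291),(350,283)]: print(ray(t,u,v,.018))
E
```

```text
crown [0.5502 0.1737 0.166 ] button [0.52   0.0891 0.028 ] lid ring [0.5588 0.1773 0.008 ]
t 3.3 tcp [0.5334 0.1453 0.2515] j [ 0.19  0.26  1.52 -0.    1.36  1.32] tool cm [ 2.9  -2.25 10.15]
[ 0.7226 -0.1155  0.018 ]
[ 0.6971 -0.2852  0.018 ]
[ 0.4451 -0.2483  0.018 ]
[ 0.4668 -0.0752  0.018 ]
```

>>> {"fn": "apply_moves", "kwargs": {
  "motion": [
    {"dx": 1.45,"dy": -1.1,"dz": 0,"rx": 0,"ry": 0,"rz": 0,"grip": -1},
    {"dx": 1.45,"dy": -1.05,"dz": 0,"rx": 0,"ry": 0,"rz": 0,"grip": -1},
    {"dx": 0,"dy": 0,"dz": 0,"rx": 0,"ry": 0,"rz": 0,"grip": -1},
    {"dx": 0,"dy": 0,"dz": 2,"rx": 0,"ry": 0,"rz": 0,"grip": -1},
    {"dx": 0,"dy": 0,"dz": 2,"rx": 0,"ry": 0,"rz": 0,"grip": -1},
    {"dx": 0,"dy": 0,"dz": 2,"rx": 0,"ry": 0,"rz": 0,"grip": -1},
    {"dx": 0,"dy": 0,"dz": 2,"rx": 0,"ry": 0,"rz": 0,"grip": -1},
    {"dx": 0,"dy": 0,"dz": 2,"rx": 0,"ry": 0,"rz": 0,"grip": -1},
    {"dx": 0,"dy": 0,"dz": 2,"rx": 0,"ry": 0,"rz": 0,"grip": -1},
    {"dx": 0,"dy": 0,"dz": 2,"rx": 0,"ry": 0,"rz": 0,"grip": -1},
    {"dx": 0,"dy": 0,"dz": 0.6,"rx": 0,"ry": 0,"rz": 0,"grip": -1},
    {"dx": 0,"dy": 0,"dz": 0,"rx": 0,"ry": 0,"rz": 0,"grip": -1}
  ]
}}

```text
time: 4.35
tcp_pos: [0.5491, 0.1771, 0.1037]
tool_rot: [0.976, 0.22, -0.002, 0.0]
contact_force: [-0.1, 0.6, 0.9]
width: 0.0853
grip_force: 0.0
```

>>> {"fn": "apply_moves", "kwargs": {
  "motion": [
    {"dx": 0,"dy": 0,"dz": 0,"rx": 0,"ry": 0,"rz": 0,"grip": 0.1},
    {"dx": 0,"dy": 0,"dz": 0,"rx": 0,"ry": 0,"rz": 0,"grip": 0.6},
    {"dx": 0,"dy": 0,"dz": 0,"rx": 0,"ry": 0,"rz": 0,"grip": 1},
    {"dx": 0,"dy": 0,"dz": 0,"rx": 0,"ry": 0,"rz": 0,"grip": 1},
    {"dx": 0,"dy": 0,"dz": 0,"rx": 0,"ry": 0,"rz": 0,"grip": 1},
    {"dx": 0,"dy": 0,"dz": 0,"rx": 0,"ry": 0,"rz": 0,"grip": 1}
  ]
}}

```text
time: 4.85
tcp_pos: [0.5517, 0.1783, 0.1063]
tool_rot: [0.975, 0.22, 0.001, 0.0]
contact_force: [1.6, -1.8, 1.1]
width: 0.0427
grip_force: 60.5
```

>>> {"fn": "apply_moves", "kwargs": {
  "motion": [
    {"dx": 0,"dy": 0,"dz": -1,"rx": 0,"ry": 0,"rz": 0,"grip": 1},
    {"dx": 0,"dy": 0,"dz": -2,"rx": 0,"ry": 0,"rz": 0,"grip": 1},
    {"dx": 0,"dy": 0,"dz": -2,"rx": 0,"ry": 0,"rz": 0,"grip": 1},
    {"dx": -0.5,"dy": 0.8,"dz": -2,"rx": 0,"ry": 0,"rz": 0,"grip": 1},
    {"dx": -1,"dy": 1.7,"dz": -1,"rx": 0,"ry": 0,"rz": 0,"grip": 1},
    {"dx": -1.3,"dy": 2.2,"dz": 0,"rx": 0,"ry": 0,"rz": 0,"grip": 1},
    {"dx": -1.3,"dy": 2.2,"dz": 0,"rx": 0,"ry": 0,"rz": 0,"grip": 1},
    {"dx": -1.3,"dy": 2.2,"dz": 0,"rx": 0,"ry": 0,"rz": 0,"grip": 1},
    {"dx": -1.3,"dy": 2.2,"dz": 0,"rx": 0,"ry": 0,"rz": 0,"grip": 1},
    {"dx": -1.3,"dy": 2.2,"dz": 0,"rx": 0,"ry": 0,"rz": 0,"grip": 1},
    {"dx": -1.3,"dy": 2.2,"dz": 0,"rx": 0,"ry": 0,"rz": 0,"grip": 1},
    {"dx": -1.3,"dy": 2.2,"dz": 0,"rx": 0,"ry": 0,"rz": 0,"grip": 1}
  ]
}}

```text
time: 5.85
tcp_pos: [0.5308, -0.0297, 0.1853]
tool_rot: [0.975, 0.22, -0.001, -0.0]
contact_force: [0.5, -0.5, -3.4]
width: 0.0427
grip_force: 61.3
```

>>> {"fn": "apply_moves", "kwargs": {
  "motion": [
    {"dx": -1.3,"dy": 2.2,"dz": 0,"rx": 0,"ry": 0,"rz": 0,"grip": 1},
    {"dx": -1.3,"dy": 2.2,"dz": 0,"rx": 0,"ry": 0,"rz": 0,"grip": 1},
    {"dx": -1.3,"dy": 2.2,"dz": 0,"rx": 0,"ry": 0,"rz": 0,"grip": 1},
    {"dx": -1.3,"dy": 2.2,"dz": 0,"rx": 0,"ry": 0,"rz": 0,"grip": 1},
    {"dx": -1.0,"dy": 1.8,"dz": 0,"rx": 0,"ry": 0,"rz": 0,"grip": 1},
    {"dx": 0,"dy": 0,"dz": 0,"rx": 0,"ry": 0,"rz": 0,"grip": 1},
    {"dx": 0,"dy": 0,"dz": 0,"rx": 0,"ry": 0,"rz": 0,"grip": 1},
    {"dx": 0,"dy": 0,"dz": 0,"rx": 0,"ry": 0,"rz": 0,"grip": 1}
  ]
}}

```text
time: 6.52
tcp_pos: [0.5209, -0.1505, 0.1852]
tool_rot: [0.976, 0.22, -0.0, -0.001]
contact_force: [0.1, 0.0, -3.1]
width: 0.0426
grip_force: 61.5
```

```bash
python3 - <<'E'
from h import *
p=manip.get_image('side'); save(p,'s2.png'); go(.519,-.168,.113)
find(['tall_mill'],p)
E
```

```text
t 6.57 tcp [ 0.5209 -0.1502  0.1852] j [-0.36  0.3   1.64  0.    1.2   0.77] tool cm [-0.94  1.53  7.22]
tall_mill [ 0.496  0.322 -0.001] 0.83
tall_mill [ 0.716  0.112 -0.004] 0.74
tall_mill [0.667 0.259 0.001] 0.73
```

View pics/s2.png

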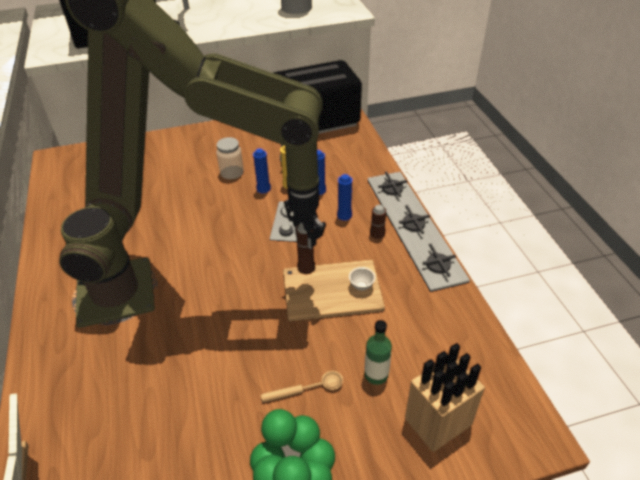

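The mill hangs upright in the gripper above the board's near half, with its foot at about (306,268). Lowering it now.

>>> {"fn": "apply_moves", "kwargs": {
  "motion": [
    {"dx": -0.45,"dy": 0.75,"dz": 0,"rx": 0,"ry": 0,"rz": 0,"grip": 1},
    {"dx": -0.45,"dy": 0.75,"dz": 1,"rx": 0,"ry": 0,"rz": 0,"grip": 1},
    {"dx": 0,"dy": 0,"dz": 1.5,"rx": 0,"ry": 0,"rz": 0,"grip": 1},
    {"dx": 0,"dy": 0,"dz": 1.5,"rx": 0,"ry": 0,"rz": 0,"grip": 1},
    {"dx": 0,"dy": 0,"dz": 1.4,"rx": 0,"ry": 0,"rz": 0,"grip": 1},
    {"dx": 0,"dy": 0,"dz": 0.8,"rx": 0,"ry": 0,"rz": 0,"grip": 1},
    {"dx": 0,"dy": 0,"dz": 0.4,"rx": 0,"ry": 0,"rz": 0,"grip": 1},
    {"dx": 0,"dy": 0,"dz": 0.3,"rx": 0,"ry": 0,"rz": 0,"grip": 1},
    {"dx": 0,"dy": 0,"dz": 0.2,"rx": 0,"ry": 0,"rz": 0,"grip": 1},
    {"dx": 0,"dy": 0,"dz": 0,"rx": 0,"ry": 0,"rz": 0,"grip": 1},
    {"dx": 0,"dy": 0,"dz": 0,"rx": 0,"ry": 0,"rz": 0,"grip": 1}
  ]
}}

```text
time: 7.53
tcp_pos: [0.5202, -0.1689, 0.1148]
tool_rot: [0.975, 0.22, 0.0, 0.0]
contact_force: [-0.1, 0.7, -2.7]
width: 0.0429
grip_force: 61.6
```

>>> {"fn": "apply_moves", "kwargs": {
  "motion": [
    {"dx": 0,"dy": 0,"dz": 0.1,"rx": 0,"ry": 0,"rz": 0,"grip": 1},
    {"dx": 0,"dy": 0,"dz": 0.1,"rx": 0,"ry": 0,"rz": 0,"grip": 1},
    {"dx": 0,"dy": 0,"dz": 0,"rx": 0,"ry": 0,"rz": 0,"grip": 1},
    {"dx": 0,"dy": 0,"dz": 0,"rx": 0,"ry": 0,"rz": 0,"grip": 1}
  ]
}}

```text
time: 7.87
tcp_pos: [0.5204, -0.1689, 0.1132]
tool_rot: [0.975, 0.22, 0.001, 0.001]
contact_force: [-0.7, 0.2, 2.9]
width: 0.0436
grip_force: 61.8
```

Force is now +3 N, so the mill is resting on the board. Opening slowly, waiting, then raising the arm.

>>> {"fn": "apply_moves", "kwargs": {
  "motion": [
    {"dx": 0,"dy": 0,"dz": 0,"rx": 0,"ry": 0,"rz": 0,"grip": 0},
    {"dx": 0,"dy": 0,"dz": 0,"rx": 0,"ry": 0,"rz": 0,"grip": -0.5},
    {"dx": 0,"dy": 0,"dz": 0,"rx": 0,"ry": 0,"rz": 0,"grip": -1},
    {"dx": 0,"dy": 0,"dz": 0,"rx": 0,"ry": 0,"rz": 0,"grip": -1},
    {"dx": 0,"dy": 0,"dz": 0,"rx": 0,"ry": 0,"rz": 0,"grip": -1},
    {"dx": 0,"dy": 0,"dz": -2,"rx": 0,"ry": 0,"rz": 0,"grip": -1},
    {"dx": 0,"dy": 0,"dz": -3,"rx": 0,"ry": 0,"rz": 0,"grip": -1},
    {"dx": 0,"dy": 0,"dz": -3,"rx": 0,"ry": 0,"rz": 0,"grip": -1},
    {"dx": 0,"dy": 0,"dz": -3,"rx": 0,"ry": 0,"rz": 0,"grip": -1},
    {"dx": 0,"dy": 0,"dz": -2.5,"rx": 0,"ry": 0,"rz": 0,"grip": -1},
    {"dx": 0,"dy": 0,"dz": 0,"rx": 0,"ry": 0,"rz": 0,"grip": -1},
    {"dx": 0,"dy": 0,"dz": 0,"rx": 0,"ry": 0,"rz": 0,"grip": -1}
  ]
}}

```text
time: 8.87
tcp_pos: [0.5208, -0.1691, 0.249]
tool_rot: [0.975, 0.22, 0.002, 0.001]
contact_force: [-0.0, 0.0, 0.1]
width: 0.0854
grip_force: 0.0
```

```bash
python3 - <<'E'
from h import *
p=manip.get_image('side'); find(['tall_mill','head_top'],p)
cv2.imwrite('pics/s3.png',cv2.cvtColor(cv2.resize(p['image'][160:340,230:430],None,fx=3,fy=3),cv2.COLOR_RGB2BGR))
p=manip.get_image('top'); find(['head_top','release_top','popup'],p)
go(.516,.088,.13)
E
```

```text
tall_mill [ 0.713  0.113 -0.002] 0.89
tall_mill [ 0.494  0.322 -0.001] 0.88
tall_mill [ 0.52  -0.168  0.016] 0.62
head_top [0.556 0.176 0.008] 0.46
head_top [0.552 0.178 0.016] 0.54
head_top [ 0.609 -0.462  0.   ] 0.44
release_top [0.517 0.088 0.025] 0.64
popup [0.553 0.181 0.002] 0.93
popup [ 0.404  0.445 -0.001] 0.7
t 9.22 tcp [ 0.5191 -0.1684  0.246 ] j [-0.39  0.26  1.54  0.    1.35  0.74] tool cm [ 10.75 -23.26  11.62]
```

View pics/s3.png

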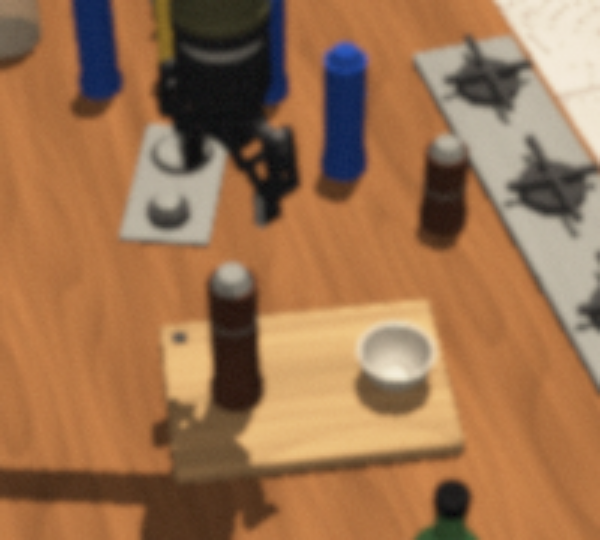

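The dark mill stands upright on the free half of the board at crop (235,400), away from the ramekin, and the lid and button on the plate are in view. Next is the button, with fingers shut and turned across the plate.

>>> {"fn": "apply_moves", "kwargs": {
  "motion": [
    {"dx": 1.34,"dy": -2.9,"dz": 0,"rx": 0,"ry": 0,"rz": 0,"grip": -1},
    {"dx": 1.34,"dy": -2.9,"dz": 0,"rx": 0,"ry": 0,"rz": 0,"grip": -1},
    {"dx": 1.34,"dy": -2.9,"dz": 0,"rx": 0,"ry": 0,"rz": 0,"grip": 1},
    {"dx": 1.34,"dy": -2.9,"dz": 0,"rx": 0,"ry": 0,"rz": 0,"grip": 1},
    {"dx": 1.34,"dy": -2.9,"dz": 0,"rx": 0,"ry": 0,"rz": 0,"grip": 1},
    {"dx": 1.34,"dy": -2.9,"dz": 0,"rx": 0,"ry": 0,"rz": 0,"grip": 1},
    {"dx": 1.34,"dy": -2.9,"dz": 0,"rx": 0,"ry": 0,"rz": 0,"grip": 1},
    {"dx": 1.34,"dy": -2.9,"dz": 0,"rx": 0,"ry": 0,"rz": 0,"grip": 1},
    {"dx": 0,"dy": 0,"dz": 2,"rx": 0,"ry": 0,"rz": -7,"grip": 1},
    {"dx": 0,"dy": 0,"dz": 2,"rx": 0,"ry": 0,"rz": -7,"grip": 1},
    {"dx": 0,"dy": 0,"dz": 2,"rx": 0,"ry": 0,"rz": -7,"grip": 1},
    {"dx": 0,"dy": 0,"dz": 2,"rx": 0,"ry": 0,"rz": -7,"grip": 1}
  ]
}}

```text
time: 10.22
tcp_pos: [0.5166, 0.0874, 0.1661]
tool_rot: [0.892, 0.453, -0.0, -0.0]
contact_force: [0.2, 0.1, 0.6]
width: 0.0001
grip_force: 0.0
```

>>> {"fn": "apply_moves", "kwargs": {
  "motion": [
    {"dx": 0,"dy": 0,"dz": 2,"rx": 0,"ry": 0,"rz": -7,"grip": 1},
    {"dx": 0,"dy": 0,"dz": 1,"rx": 0,"ry": 0,"rz": -7,"grip": 1},
    {"dx": 0,"dy": 0,"dz": 0,"rx": 0,"ry": 0,"rz": 0,"grip": 1},
    {"dx": 0,"dy": 0,"dz": 0,"rx": 0,"ry": 0,"rz": 0,"grip": 1}
  ]
}}

```text
time: 10.55
tcp_pos: [0.5163, 0.0868, 0.1364]
tool_rot: [0.833, 0.554, -0.001, -0.001]
contact_force: [0.2, 1.3, -0.1]
width: -0.0
grip_force: 0.0
```

```bash
python3 - <<'E'
from h import *
p=manip.get_image('wrist'); save(p,'w2.png'); find(['release_top','head_top','popup'],p)
go(.5165,.088,.045)
E
```

```text
release_top [0.514 0.088 0.026] 0.88
head_top [0.555 0.178 0.014] 0.97
head_top [0.55  0.177 0.001] 0.56
popup [ 0.551  0.178 -0.005] 0.92
t 10.75 tcp [0.5179 0.0869 0.1383] j [0.09 0.33 1.74 0.   1.07 0.48] tool cm [ 0.04 -0.18  9.33]
```

View pics/w2.png

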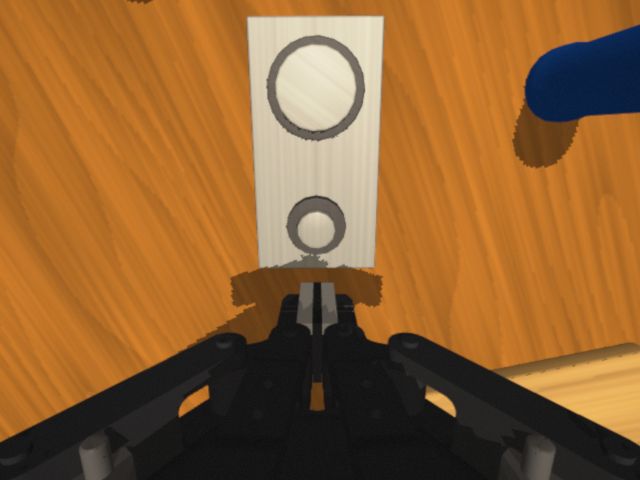

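The wrist view lines up: button at (316,230), lid at (315,88) and the shut fingertips at (318,290) on the same axis.

>>> {"fn": "apply_moves", "kwargs": {
  "motion": [
    {"dx": 0,"dy": -0.1,"dz": 2,"rx": 0,"ry": 0,"rz": 0,"grip": 1},
    {"dx": 0,"dy": -0.1,"dz": 2.5,"rx": 0,"ry": 0,"rz": 0,"grip": 1},
    {"dx": 0,"dy": 0,"dz": 2.5,"rx": 0,"ry": 0,"rz": 0,"grip": 1},
    {"dx": 0,"dy": 0,"dz": 1.8,"rx": 0,"ry": 0,"rz": 0,"grip": 1},
    {"dx": 0,"dy": 0,"dz": 0.8,"rx": 0,"ry": 0,"rz": 0,"grip": 1},
    {"dx": 0,"dy": 0,"dz": 0.6,"rx": 0,"ry": 0,"rz": 0,"grip": 1},
    {"dx": 0,"dy": 0,"dz": 0.5,"rx": 0,"ry": 0,"rz": 0,"grip": 1},
    {"dx": 0,"dy": 0,"dz": 0.3,"rx": 0,"ry": 0,"rz": 0,"grip": 1},
    {"dx": 0,"dy": 0,"dz": 0.3,"rx": 0,"ry": 0,"rz": 0,"grip": 1},
    {"dx": 0,"dy": 0,"dz": 0.2,"rx": 0,"ry": 0,"rz": 0,"grip": 1},
    {"dx": 0,"dy": 0,"dz": 0,"rx": 0,"ry": 0,"rz": 0,"grip": 1},
    {"dx": 0,"dy": 0,"dz": 0,"rx": 0,"ry": 0,"rz": 0,"grip": 1}
  ]
}}

```text
time: 11.75
tcp_pos: [0.516, 0.0877, 0.0231]
tool_rot: [0.832, 0.555, 0.001, 0.0]
contact_force: [-0.1, -0.5, 4.3]
width: 0.0
grip_force: 2.1
```

>>> {"fn": "apply_moves", "kwargs": {
  "motion": [
    {"dx": 0,"dy": 0,"dz": 0.1,"rx": 0,"ry": 0,"rz": 0,"grip": 1},
    {"dx": 0,"dy": 0,"dz": 0,"rx": 0,"ry": 0,"rz": 0,"grip": 1},
    {"dx": 0,"dy": 0,"dz": 0,"rx": 0,"ry": 0,"rz": 0,"grip": 1},
    {"dx": 0,"dy": 0,"dz": 0,"rx": 0,"ry": 0,"rz": 0,"grip": 1}
  ]
}}

```text
time: 12.08
tcp_pos: [0.516, 0.0877, 0.022]
tool_rot: [0.832, 0.555, 0.001, 0.0]
contact_force: [-0.4, 0.3, 6.5]
width: -0.0
grip_force: 3.2
```

>>> {"fn": "apply_moves", "kwargs": {
  "motion": [
    {"dx": 0,"dy": 0,"dz": -2,"rx": 0,"ry": 0,"rz": 0,"grip": 1},
    {"dx": 0,"dy": 0,"dz": -3,"rx": 0,"ry": 0,"rz": 0,"grip": 1},
    {"dx": 0,"dy": 0,"dz": -3,"rx": 0,"ry": 0,"rz": 0,"grip": 1},
    {"dx": 0,"dy": 0,"dz": -3,"rx": 0,"ry": 0,"rz": 0,"grip": 0.3},
    {"dx": 0,"dy": 0,"dz": -2,"rx": 0,"ry": 0,"rz": 0,"grip": -0.5},
    {"dx": 0,"dy": 0,"dz": 0,"rx": 0,"ry": 0,"rz": 0,"grip": -1},
    {"dx": 0,"dy": 0,"dz": 0,"rx": 0,"ry": 0,"rz": 0,"grip": -1},
    {"dx": 0,"dy": 0,"dz": 0,"rx": 0,"ry": 0,"rz": 0,"grip": -1}
  ]
}}

```text
time: 12.75
tcp_pos: [0.5141, 0.0876, 0.1505]
tool_rot: [0.832, 0.555, -0.001, -0.0]
contact_force: [0.2, -0.3, -0.6]
width: 0.0603
grip_force: 0.0
```

```bash
python3 - <<'E'
from h import *
p=manip.get_image('wrist'); save(p,'w3.png'); find(['head_top','popup'],p)
for r in manip.silhouettes('head_top',p)[:1]:
    ys,xs=np.where(r['mask']); print('mask',r['p'],xs.min(),xs.max(),ys.min(),ys.max())
go(.553,.178,.12)
E
```

```text
head_top [0.554 0.177 0.06 ] 0.94
popup [ 0.551  0.178 -0.004] 0.9
mask 0.65 272 366 31 131
t 12.95 tcp [0.514  0.0876 0.1498] j [0.09 0.31 1.73 0.   1.1  0.48] tool cm [9.85 0.14 2.96]
```

View pics/w3.png

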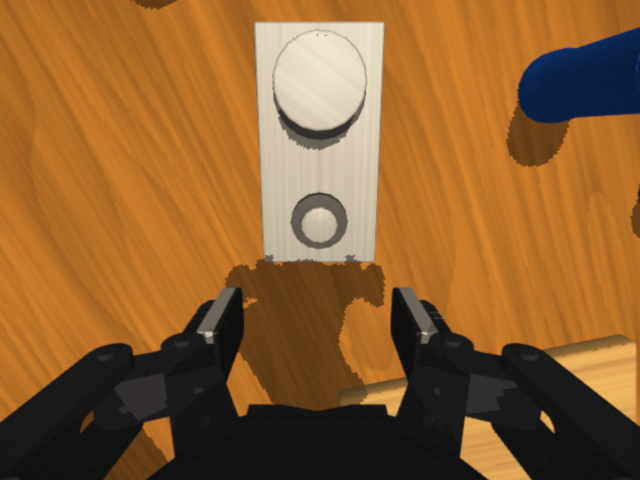

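The head has popped up to the first stop at (320,78) and the button has sprung back. Moving over the head and lowering.

>>> {"fn": "apply_moves", "kwargs": {
  "motion": [
    {"dx": 3,"dy": 0.1,"dz": 0,"rx": 0,"ry": 0,"rz": 0,"grip": -1},
    {"dx": 3.5,"dy": 0,"dz": 0,"rx": 0,"ry": 0,"rz": 0,"grip": -1},
    {"dx": 3.35,"dy": 0,"dz": 0,"rx": 0,"ry": 0,"rz": 0,"grip": -1},
    {"dx": 0,"dy": 0,"dz": 0,"rx": 0,"ry": 0,"rz": 0,"grip": -1},
    {"dx": 0,"dy": 0,"dz": 2,"rx": 0,"ry": 0,"rz": 0,"grip": -1},
    {"dx": 0,"dy": 0,"dz": 1,"rx": 0,"ry": 0,"rz": 0,"grip": -1},
    {"dx": 0,"dy": 0,"dz": 0,"rx": 0,"ry": 0,"rz": 0,"grip": -1},
    {"dx": 0,"dy": 0,"dz": 0,"rx": 0,"ry": 0,"rz": 0,"grip": -1}
  ]
}}

```text
time: 13.62
tcp_pos: [0.5524, 0.1775, 0.1199]
tool_rot: [0.832, 0.555, -0.002, -0.001]
contact_force: [0.4, 0.5, -0.0]
width: 0.0855
grip_force: 0.0
```

```bash
python3 - <<'E'
from h import *
p=manip.get_image('top'); find(['head_top'],p)
go(.553,.178,.02); print(manip.observe()['width'])
E
```

```text
head_top [0.553 0.179 0.06 ] 0.57
t 13.72 tcp [0.5539 0.1777 0.1214] j [ 0.24  0.42  1.64 -0.    1.09  0.63] tool cm [-1.000e-02 -9.000e-02  1.014e+01]
0.08542707357112077
```

>>> {"fn": "apply_moves", "kwargs": {
  "motion": [
    {"dx": 0,"dy": 0,"dz": 2,"rx": 0,"ry": 0,"rz": 0,"grip": -1},
    {"dx": 0,"dy": 0,"dz": 2,"rx": 0,"ry": 0,"rz": 0,"grip": -1},
    {"dx": 0,"dy": 0,"dz": 2,"rx": 0,"ry": 0,"rz": 0,"grip": -1},
    {"dx": 0,"dy": 0,"dz": 2,"rx": 0,"ry": 0,"rz": 0,"grip": -1},
    {"dx": 0,"dy": 0,"dz": 1.3,"rx": 0,"ry": 0,"rz": 0,"grip": -1},
    {"dx": 0,"dy": 0,"dz": 0.7,"rx": 0,"ry": 0,"rz": 0,"grip": -1},
    {"dx": 0,"dy": 0,"dz": 0,"rx": 0,"ry": 0,"rz": 0,"grip": -1},
    {"dx": 0,"dy": 0,"dz": 0,"rx": 0,"ry": 0,"rz": 0,"grip": -1}
  ]
}}

```text
time: 14.38
tcp_pos: [0.5544, 0.1781, 0.0219]
tool_rot: [0.832, 0.555, 0.0, 0.0]
contact_force: [0.8, -0.1, 0.7]
width: 0.0854
grip_force: 0.0
```

>>> {"fn": "apply_moves", "kwargs": {
  "motion": [
    {"dx": 0,"dy": 0,"dz": 0,"rx": 0,"ry": 0,"rz": 0,"grip": 0},
    {"dx": 0,"dy": 0,"dz": 0,"rx": 0,"ry": 0,"rz": 0,"grip": 0.5},
    {"dx": 0,"dy": 0,"dz": 0,"rx": 0,"ry": 0,"rz": 0,"grip": 1},
    {"dx": 0,"dy": 0,"dz": 0,"rx": 0,"ry": 0,"rz": 0,"grip": 1},
    {"dx": 0,"dy": 0,"dz": 0,"rx": 0,"ry": 0,"rz": 0,"grip": 1},
    {"dx": 0,"dy": 0,"dz": 0,"rx": 0,"ry": 0,"rz": 0,"grip": 1}
  ]
}}

```text
time: 14.88
tcp_pos: [0.5536, 0.1788, 0.0217]
tool_rot: [0.832, 0.555, 0.0, -0.0]
contact_force: [-2.7, 2.9, 1.7]
width: 0.0546
grip_force: 63.2
```

Gripped at about 55 mm. Pulling up gently, 7 cm.

>>> {"fn": "apply_moves", "kwargs": {
  "motion": [
    {"dx": 0,"dy": 0,"dz": -0.4,"rx": 0,"ry": 0,"rz": 0,"grip": 1},
    {"dx": 0,"dy": 0,"dz": -0.7,"rx": 0,"ry": 0,"rz": 0,"grip": 1},
    {"dx": 0,"dy": 0,"dz": -0.7,"rx": 0,"ry": 0,"rz": 0,"grip": 1},
    {"dx": 0,"dy": 0,"dz": -0.7,"rx": 0,"ry": 0,"rz": 0,"grip": 1},
    {"dx": 0,"dy": 0,"dz": -0.7,"rx": 0,"ry": 0,"rz": 0,"grip": 1},
    {"dx": 0,"dy": 0,"dz": -0.7,"rx": 0,"ry": 0,"rz": 0,"grip": 1},
    {"dx": 0,"dy": 0,"dz": -0.7,"rx": 0,"ry": 0,"rz": 0,"grip": 1},
    {"dx": 0,"dy": 0,"dz": -0.7,"rx": 0,"ry": 0,"rz": 0,"grip": 1},
    {"dx": 0,"dy": 0,"dz": -0.6,"rx": 0,"ry": 0,"rz": 0,"grip": 1},
    {"dx": 0,"dy": 0,"dz": -0.5,"rx": 0,"ry": 0,"rz": 0,"grip": 1},
    {"dx": 0,"dy": 0,"dz": -0.4,"rx": 0,"ry": 0,"rz": 0,"grip": 1},
    {"dx": 0,"dy": 0,"dz": 0,"rx": 0,"ry": 0,"rz": 0,"grip": 1}
  ]
}}

```text
time: 15.88
tcp_pos: [0.5536, 0.1788, 0.0892]
tool_rot: [0.832, 0.555, 0.0, -0.0]
contact_force: [-0.6, 5.4, -6.1]
width: 0.0545
grip_force: 65.6
```

>>> {"fn": "apply_moves", "kwargs": {
  "motion": [
    {"dx": 0,"dy": 0,"dz": -0.15,"rx": 0,"ry": 0,"rz": 0,"grip": 1},
    {"dx": 0,"dy": 0,"dz": -0.1,"rx": 0,"ry": 0,"rz": 0,"grip": 1},
    {"dx": 0,"dy": 0,"dz": 0,"rx": 0,"ry": 0,"rz": 0,"grip": 1},
    {"dx": 0,"dy": 0,"dz": 0,"rx": 0,"ry": 0,"rz": 0,"grip": 1},
    {"dx": 0,"dy": 0,"dz": 0,"rx": 0,"ry": 0,"rz": 0,"grip": 1},
    {"dx": 0,"dy": 0,"dz": 0,"rx": 0,"ry": 0,"rz": 0,"grip": 1}
  ]
}}

```text
time: 16.38
tcp_pos: [0.5536, 0.1788, 0.091]
tool_rot: [0.832, 0.555, -0.0, -0.001]
contact_force: [-0.5, 5.7, -7.9]
width: 0.0548
grip_force: 65.6
```

```bash
python3 - <<'E'
from h import *
p=manip.get_image('side'); find(['head_top','tall_mill'],p)
cv2.imwrite('pics/s4.png',cv2.cvtColor(cv2.resize(p['image'][120:340,220:420],None,fx=2.7,fy=2.7),cv2.COLOR_RGB2BGR))
E
```

```text
head_top [0.552 0.173 0.126] 0.88
head_top [ 0.412  0.443 -0.002] 0.48
head_top [ 0.519 -0.171  0.018] 0.35
tall_mill [ 0.522 -0.172  0.018] 0.77
tall_mill [0.67  0.26  0.002] 0.74
tall_mill [0.496 0.325 0.   ] 0.74
```

View pics/s4.png

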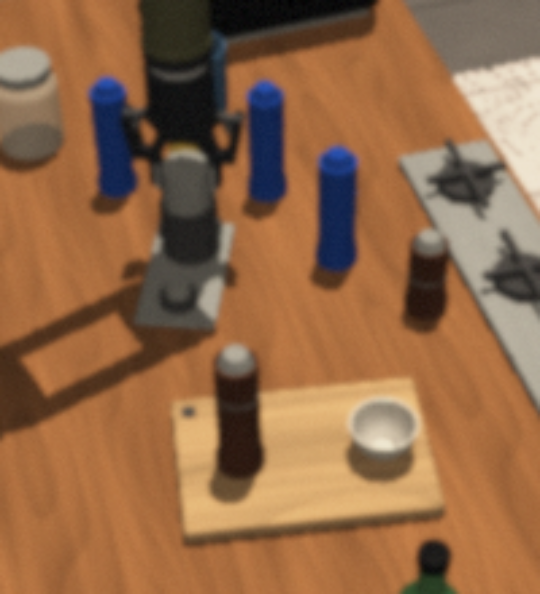

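The tower is up, with the dark sleeve showing below the steel head at crop (190,200), and the mill is standing on the board. One more small pull will confirm the hard stop.

>>> {"fn": "apply_moves", "kwargs": {
  "motion": [
    {"dx": 0,"dy": 0,"dz": -0.1,"rx": 0,"ry": 0,"rz": 0,"grip": 1},
    {"dx": 0,"dy": 0,"dz": -0.1,"rx": 0,"ry": 0,"rz": 0,"grip": 1},
    {"dx": 0,"dy": 0,"dz": 0,"rx": 0,"ry": 0,"rz": 0,"grip": 1},
    {"dx": 0,"dy": 0,"dz": 0,"rx": 0,"ry": 0,"rz": 0,"grip": 1},
    {"dx": 0,"dy": 0,"dz": 0,"rx": 0,"ry": 0,"rz": 0,"grip": 1},
    {"dx": 0,"dy": 0,"dz": 0,"rx": 0,"ry": 0,"rz": 0,"grip": 1}
  ]
}}

```text
time: 17.03
tcp_pos: [0.5536, 0.1788, 0.093]
tool_rot: [0.832, 0.555, -0.0, -0.001]
contact_force: [-0.4, 6.6, -7.3]
width: 0.0543
grip_force: 65.6
```

>>> {"fn": "apply_moves", "kwargs": {
  "motion": [
    {"dx": 0,"dy": 0,"dz": -0.1,"rx": 0,"ry": 0,"rz": 0,"grip": 1},
    {"dx": 0,"dy": 0,"dz": -0.1,"rx": 0,"ry": 0,"rz": 0,"grip": 1},
    {"dx": 0,"dy": 0,"dz": 0,"rx": 0,"ry": 0,"rz": 0,"grip": 1},
    {"dx": 0,"dy": 0,"dz": 0,"rx": 0,"ry": 0,"rz": 0,"grip": 1}
  ]
}}

```text
time: 17.37
tcp_pos: [0.5536, 0.1787, 0.0936]
tool_rot: [0.832, 0.555, -0.0, -0.001]
contact_force: [2.4, 6.7, -15.9]
width: 0.0546
grip_force: 67.7
```

```bash
python3 - <<'E'
from h import *
s=manip.observe(); print(s['tcp_pos'],s['contact_force'],s['grip_force'])
print(manip.hand_in())
E
```

```text
[0.55355216 0.17874961 0.09362353] [  2.35426374   6.70860014 -15.88115851] 67.6557183265686
the job is handed in; nothing more can be done
None
```

The job is handed in: the tall mill stands upright on the free half of the board, the release button was pressed, and the gripper is holding the tower up at its second stop, where the pull rose from about 7 N to 16 N; `hand_in()` returned no verdict.

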